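# Put the swapped gauges back on their own base plates

### The job

The four gauges on the measuring bed have been mixed up and each stands on another's base plate. Put every one upright in the middle of its own plate (ring gauge on the round plate, perforated bar on the long plate and lying along it, plug gauge with hexagonal foot on the hexagonal plate, V-block on the square plate and squared up with its sides), using the empty black rubber mat to park one on the way. Set them down rather than dropping them, never tip one over, and leave the white-framed calibration glass where it is.

Things in the scene. Friction and masses are not known exactly. Their poses are not given: they have to be found in the camera images.
- ring_mid (a point): Ring gauge: plain steel ring standing flat, outside diameter 56 mm, bore 30 mm, 34 mm high, about 0.4 kg. Point: its centre, half-way up (17 mm above its underside). z is its axis, up.
- bar_mid (a point): Perforated bar: aluminium bar with three dark holes, 84 mm long (its x axis), 26 mm wide (y), 32 mm high (z, up), about 0.2 kg. Point: its centre, half-way up (16 mm above its underside).
- plug_mid (a point): Plug gauge with a hexagonal foot: steel foot 46 mm across the flats and 14 mm high, from which a round shaft of 28 mm diameter rises to a total height of 66 mm; about 0.32 kg. Point: half-way up on its axis (33 mm above its underside). z is its axis, up. Take it by the shaft, well above the foot.
- vblock_mid (a point): V-block: steel block with a square footprint 46 x 46 mm, 36 mm high, with a V groove along its x axis in the top (open upwards, 30 mm wide at the mouth, solid outer walls 8 mm thick), about 0.42 kg. Point: its centre, half-way up (18 mm above its underside). z up.
- round_plate_top (a point): Round steel base plate, darker grey than the gauges, 104 mm diameter, 8 mm thick, fixed to the bed: home of the ring gauge. Point: centre of its top face, z up.
- long_plate_top (a point): Long rectangular steel base plate, darker grey than the gauges, 124 mm (its x axis) by 66 mm (y), 8 mm thick, fixed to the bed: home of the perforated bar. Point: centre of its top face, z up.
- hex_plate_top (a point): Hexagonal steel base plate, darker grey than the gauges, 100 mm across the flats, 8 mm thick, fixed to the bed: home of the plug gauge. Point: centre of its top face, z up.
- square_plate_top (a point): Square steel base plate, darker grey than the gauges, 100 x 100 mm (sides along its x and y axes), 8 mm thick, fixed to the bed: home of the V-block. Point: centre of its top face, z up.
- park_mat_top (a point): Free parking mat: empty black rubber mat, 110 mm (its x axis) by 100 mm, 8 mm thick, fixed. Point: centre of its top face, z up.
- target_glass_mid (a point): Calibration glass, loose: dark glass target in a flat white square frame, 72 x 72 mm, 6 mm thick, lying on the bed among the plates, to be left alone. Point: its centre, half-way up.
Mind the look-alikes: they are no part of the job. Leave any green look-alike of the part that bears bar_mid alone.

How it is judged:
By the outcome, as a careful person would: the job done as asked, in the order asked, and still so for the second after the job is handed in, with the robot touching nothing.
It also fails if it takes over 141 s, if anything falls off the work surface, if the arm or the gripper's body presses on something with over 40 N, if the wrist force passes 120 N, or if a joint passes its speed limit or range.

### The arm

A 6-joint arm with a two-finger parallel gripper is mounted at the origin on the work surface. World frame = base frame: x ahead of the robot, y to its left, z up, the work surface at z = 0. Lengths are in m, angles in rad, forces in N, time in s.
With the tool pointing down it reaches from about 0.35 to 0.775 m from the base axis. Payload 7.3 kg.
Tool frame: the origin (TCP) lies on the centre line of the jaws, within the pads' length; the fingertips stand 17 mm ahead of it and the grasp point (between the pads) lies 2 mm behind it (robot.tip_extent is the distance from the TCP to the fingertips, in m); z points along the fingers, y is the line along which they close (so a half turn about z gives the same grasp; the last joint's range is limited). The gripper opens to 92 mm and grips with 3 to 60 N. Pads are 19 mm wide; open, the fingers measure 130 mm over their backs; the gripper's body (75 mm by 190 mm) begins 47 mm behind the grasp point.
Start: joints at [-1.433, 0.342, 1.524, -0, 1.275, -0.146], TCP at [0.147, -0.504, 0.244] pointing down, gripper open.
Joint ranges: [-2.53, 2.53], [-0.77, 2.02], [0.04, 2.7], [-1, 4.14], [0.28, 2.66], [-3.11, 3.11]. Speed limits (rad/s): [2.57, 2.57, 3.14, 3.14, 3.14, 3.14].

### API

Orientations are given as [roll, pitch, yaw] about the fixed x, y, z axes, in that order (R = Rz(yaw) Ry(pitch) Rx(roll)).
In Python, from cell import robot gives the robot as it stands.
- The arm moves only by the tool step_arm, never from a script. Its argument "motion" is a list of rows, each a list of 2 entries, a list of its own where there are three numbers: the shift along the tool's x, y, z in units of 60 mm (1.0 is 60 mm), then the turn about the tool's z in rad. In form: [[[x, y, z], spin], ...]. A call has 1 to 10 rows; each row is the pose to reach, as a shift and turn from the pose commanded when the call began, along the tool's axes at that moment; what a row does not reach only later rows make up. A row lasts 1/8 s, in which the tool goes at most 62.5 mm and 10.7 degrees, less where a joint would pass 70% of its speed; a pose out of reach is approached as far as the arm can. A call with a gripper value outside its range is refused whole. "hand" is the closure in counts, from 0 (fully open) to 255 (shut), set as the call begins (left out, the last holds). The fingers move at their own pace and stop on an object; "squeeze" is the grip in N (left out, the last holds). Time passes only in rows, so rows that repeat a pose let the fingers close. It gives the time, the measured TCP pose, the force, the opening and the grip force at its end, in the units of the state.
- robot.observe(): the state, without advancing time (a new reading comes with each control period).
- robot.read_camera(name): name is "side" or "top" or "wrist"; returns a dict with "pixels" (384x512x3 uint8, red, green, blue), "intrinsics" (3x3 intrinsics, pixels), "xyz" and "rotation" of the camera in the world; the wrist camera has in their place "T_tool_cam" (4x4, takes a point from camera to tool coordinates, whose origin is the TCP and whose axes are the flange's). Camera axes: x right, y up, looking along -z (the intrinsics and any distortion apply to the point x, -y, -z); pixel columns grow to the right and rows downward; lengths in m; the calibration is good to about 2 mm. A picture is of the moment at which its call begins: read the wrist's pose just before it. There is no depth.
- robot.hand_in(): hands the job in; it is judged then, once.
The state is a dict: "time": time; "qpos": joint angles; "qvel": joint speeds; "joint_efforts": joint torques, N m; "tool_pos": TCP position; "tool_rot": TCP orientation; "contact_force": force on the tool from outside, world axes, zero at the start; "torque": the same for the moment, N m; "opening": finger opening in m; "grip_force": force on a finger pad.
Only numpy, scipy, OpenCV 4.12 (cv2) and the standard library are available. Lean on these libraries where they do the work, as an engineer would, in place of code of your own. Each camera call takes 0.05 s, during which the arm holds its last target. There are 200 camera calls.

## Working session

There is one attempt and no reset: what is moved stays moved. The work goes in short steps, Python scripts to look and compute and a tool call to move; the robot and the scene stay as the last step left them, time stands still between calls to the robot, and variables do not carry over. Pictures are saved under pics/ and viewed, at most 14 in all, crops included, and the job is handed in when it is done.

Besides the shell and the picture viewer there is one more tool, called after "Emit:" as name([rows], argument=value, ...), one row to a line, values as JSON. step_arm: Moves the arm, as the interface text tells. Its arguments: {"type":"object","properties":{"motion":{"type":"array"},"hand":{"type":"number"},"squeeze":{"type":"number"}},"required":["motion"]}

```bash
ls; mkdir -p pics; python3 - <<'E'
from cell import robot
import cv2,numpy as np
s=robot.observe();print({k:s[k] for k in('time','tool_pos','tool_rot','opening')})
for n in('top','side'):
    c=robot.read_camera(n);print(n,c['intrinsics'],c['xyz'],c['rotation'],[k for k in c])
    cv2.imwrite(f'pics/{n}0.png',c['pixels'][:,:,::-1])
E
```

```text
pics
{'time': 0.0, 'tool_pos': array([ 0.14698224, -0.5036014 ,  0.243023  ]), 'tool_rot': array([-3.14002305e+00, -2.31723780e-04,  2.83827153e-01]), 'opening': 0.09197042333062216}
top [[377.38276139   0.         253.73469046]
 [  0.         377.38276139 186.53743215]
 [  0.           0.           1.        ]] [0.4514329  0.05306506 0.93387509] [ 2.06592040e-02 -1.15787586e-03 -1.58194067e+00] ['pixels', 'intrinsics', 'xyz', 'rotation']
side [[359.12229279   0.         253.2270026 ]
 [  0.         359.12229279 183.76657708]
 [  0.           0.           1.        ]] [ 0.39515193 -0.57877856  0.60061856] [ 0.87959913  0.01271032 -0.1485025 ] ['pixels', 'intrinsics', 'xyz', 'rotation']
```

View pics/top0.png

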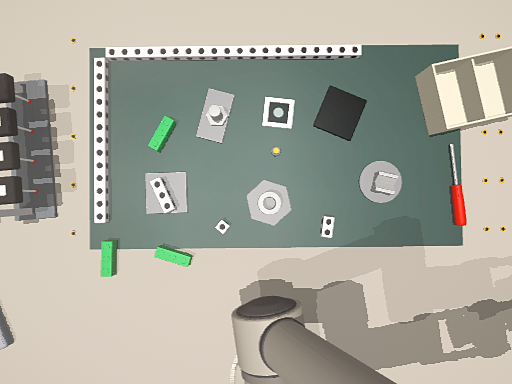

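View pics/side0.png

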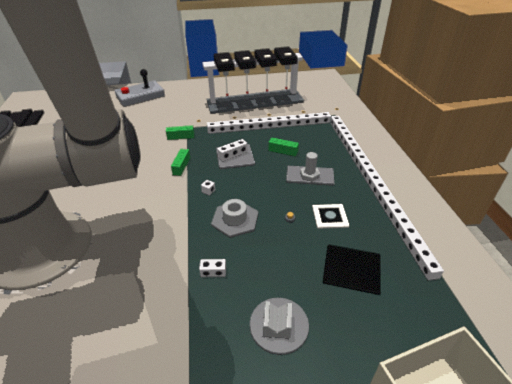

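Top view: the plug (215,113) stands on the long plate, the bar (163,195) on the square one, the ring (269,203) on the hexagonal one and the V-block (384,182) on the round one. The mat is at (340,113) and the glass at (278,112). This is a 4-cycle, so one gauge needs parking.

```bash
cat > h.py <<'E'
import numpy as np,cv2
from scipy.spatial.transform import Rotation as R
from cell import robot
def cam(n):
    s=robot.observe(); c=robot.read_camera(n)
    if n=='wrist':
        T=np.eye(4);T[:3,:3]=R.from_euler('xyz',s['tool_rot']).as_matrix();T[:3,3]=s['tool_pos']
        T=T@np.array(c['T_tool_cam']);Rm,p=T[:3,:3],T[:3,3]
    else: Rm,p=R.from_euler('xyz',c['rotation']).as_matrix(),np.array(c['xyz'])
    return c['pixels'],np.array(c['intrinsics']),Rm,p
def cast(uv,z,K,Rm,p):
    uv=np.atleast_2d(np.asarray(uv,float))
    d=np.c_[(uv[:,0]-K[0,2])/K[0,0],-(uv[:,1]-K[1,2])/K[1,1],-np.ones(len(uv))]@Rm.T
    return p+d*((z-p[2])/d[:,2])[:,None]
def proj(P,K,Rm,p):
    q=(np.atleast_2d(P)-p)@Rm
    return np.c_[K[0,2]+K[0,0]*q[:,0]/-q[:,2],K[1,2]-K[1,1]*q[:,1]/-q[:,2]]
def blobs(mask,amin=60):
    cs,_=cv2.findContours(mask.astype(np.uint8),cv2.RETR_EXTERNAL,cv2.CHAIN_APPROX_NONE)
    return [c[:,0,:] for c in cs if cv2.contourArea(c)>amin]
def rect(uv,z,cal):
    """min-area rectangle of contour cast on plane z: centre, (long,short), yaw of long side"""
    P=cast(uv,z,*cal)[:,:2].astype(np.float32)*1000
    b=cv2.boxPoints(cv2.minAreaRect(P)); e1,e2=b[1]-b[0],b[2]-b[1]
    if np.linalg.norm(e1)<np.linalg.norm(e2): e1,e2=e2,e1
    return b.mean(0),(np.linalg.norm(e1),np.linalg.norm(e2)),np.arctan2(e1[1],e1[0])%np.pi
E
python3 - <<'E'
from h import *
img,*cal=cam('top')
for u,v in((150,230),(240,150),(205,130),(217,108),(150,205),(163,195),(255,195),(262,195),(365,190),(385,190),(340,110),(100,30)): print((u,v),img[v,u],end=' ')
print()
hsv=cv2.cvtColor(img,cv2.COLOR_RGB2HSV)
I=img.astype(int)
m=(I.max(2)-I.min(2)<22)&(I.mean(2)>85)
dark=I.max(2)<25
for nm,mk in(('grey',m),('dark',dark)):
  for c in blobs(mk,150):
    o,sz,y=rect(c,0.008,cal); x=c.mean(0)
    if 95<x[0]<460 and 60<x[1]<245: print(nm,x.round(),o.round(1),np.round(sz,1),round(y,3))
big=cv2.resize(img[80:240,130:410],None,fx=2.85,fy=2.85,interpolation=cv2.INTER_CUBIC)
cv2.imwrite('pics/top_crop.png',big[:,:,::-1])
E
```

```text
(150, 230) [122 139 131] (240, 150) [125 143 135] (205, 130) [197 194 193] (217, 108) [234 232 227] (150, 205) [197 196 193] (163, 195) [90 88 88] (255, 195) [205 202 201] (262, 195) [249 246 244] (365, 190) [185 182 182] (385, 190) [230 228 224] (340, 110) [55 55 56] (100, 30) [218 208 193] 
grey [453. 155.] [ 535.6 -442.4] [127.8  28.9] 0.218
grey [374. 138.] [ 585.3 -246.5] [115.2  27.4] 0.571
grey [404. 144.] [ 573.1 -324.2] [177.6  34.7] 0.373
grey [328. 141.] [571.1  -6.9] [925.8 500.2] 1.57
```

View pics/top_crop.png

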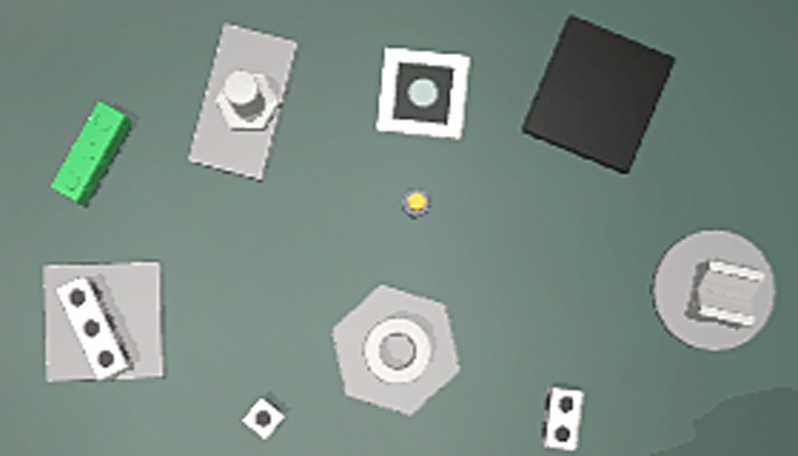

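```bash
cat >> h.py <<'E'
def masks(img):
    I=cv2.GaussianBlur(img,(3,3),0).astype(float); mx=I.max(2)
    bed=(I[:,:,1]-I[:,:,0])/mx>0.06
    return ~bed,I
E
python3 - <<'E'
from h import *
img,*cal=cam('top')
nb,I=masks(img)
for c in blobs(nb,150):
    x=c.mean(0)
    if not(100<x[0]<415 and 60<x[1]<240): continue
    o,sz,y=rect(c,0.008,cal)
    print('plate',x.round(),o.round(1),np.round(sz,1),round(y,4))
    m=np.zeros(nb.shape,np.uint8);cv2.fillPoly(m,[c],1)
    g=I.mean(2); med=np.median(g[m>0]); 
    for d in blobs((m>0)&(g>med*1.09),25): 
        o,sz,y=rect(d,0.04,cal); print('   bright@40',d.mean(0).round(),o.round(1),np.round(sz,1),round(y,4))
E
```

```text
plate [256. 192.] [462.9  46.7] [1266.9  940.4] 1.5603
   bright@40 [436. 367.] [  37.6 -381.3] [286.   42.7] 1.7225
   bright@40 [445. 336.] [ 113.6 -391.9] [73.6 21.6] 0.2824
   bright@40 [264. 325.] [147.1  33.7] [41.4 19.4] 2.3842
   bright@40 [374. 298.] [ 201.3 -231.1] [128.5  70.2] 0.3319
   bright@40 [500. 272.] [ 259.5 -530.9] [49.1 33.5] 1.7594
   bright@40 [222. 226.] [376.5 128.3] [23.6 23.2] 2.4874
   bright@40 [327. 227.] [ 373.3 -121.3] [47.8 23.1] 2.9846
   bright@40 [269. 203.] [430.5  16.1] [52.1 52. ] 1.5594
   bright@40 [385. 190.] [ 457.9 -259.3] [43.1  6.3] 1.3144
   bright@40 [  2. 190.] [468.3 647.7] [19.1  9.5] 0.0025
   bright@40 [161. 195.] [453.2 271.1] [84.  27.4] 0.4199
   bright@40 [388. 175.] [ 494.4 -268. ] [41.9  5.9] 1.3406
   bright@40 [479. 202.] [ 452.2 -455. ] [353.4 205.7] 3.1164
   bright@40 [216. 115.] [642.2 139.7] [47.6 45.4] 1.5599
   bright@40 [278. 112.] [646.2  -7.3] [69.2 68.7] 1.4545
   bright@40 [ 99. 140.] [585.3 418. ] [390.6  23.8] 3.1386
   bright@40 [217. 144.] [462.9  46.6] [1219.3  907.1] 1.5603
```

```bash
python3 - <<'E'
from h import *
img,*cal=cam('top')
nb,I=masks(img); g=I.mean(2)
for n,u,v,zt in(('long/plug',215,115,.022),('square/bar',166,193,.04),('hex/ring',269,203,.042),('round/V',380,182,.044),('mat',340,113,.008),('glass',278,112,.006)):
    m=np.zeros(nb.shape,bool);m[v-31:v+31,u-31:u+31]=True
    c=max(blobs(nb&m,150),key=cv2.contourArea); x=c.mean(0)
    o,sz,y=rect(c,0.008,cal)
    print(n,x.round(),o.round(1),np.round(sz,1),round(y,4), 'minmaxuv',c.min(0),c.max(0))
    if n[0]=='r' : 
        P=cast(c,.008,*cal)[:,:2]*1000; print('  circ',cv2.minEnclosingCircle(P.astype(np.float32)), cv2.fitEllipse(P.astype(np.float32)))
    f=np.zeros(nb.shape,np.uint8);cv2.fillPoly(f,[c],1);mm=f>0;
    for t in((1.09,) if n!='mat' else ()):
      for d in blobs(mm&(g>np.median(g[mm])*t),25):
        o,sz,y=rect(d,zt,cal); print('   bright',zt,d.mean(0).round(),o.round(1),np.round(sz,1),round(y,4))
E
```

```text
long/plug [215. 115.] [647.2 145.3] [124.7  67.6] 2.8769 minmaxuv [196  88] [234 142]
   bright 0.022 [216. 115.] [646.3 141.4] [49.1 45.5] 1.4175
square/bar [166. 193.] [458.5 267.2] [101.9 100.7] 1.6018 minmaxuv [145 172] [187 213]
   bright 0.04 [161. 195.] [453.6 271. ] [82.8 26.1] 0.4299
hex/ring [268. 202.] [431.1  16. ] [113.4 102.4] 0.1968 minmaxuv [246 180] [291 225]
   bright 0.042 [269. 203.] [431.8  16.2] [52.  49.6] 1.5596
round/V [380. 181.] [ 479.5 -258.4] [103.3 100.7] 1.5596 minmaxuv [359 161] [401 202]
  circ ((479.4873046875, -258.41900634765625), 52.329341888427734) ((479.5877990722656, -258.382568359375), (101.7955551147461, 102.73182678222656), 4.447114944458008)
   bright 0.044 [385. 190.] [ 457.6 -257.6] [43.4  6.6] 1.3326
   bright 0.044 [388. 175.] [ 494.4 -266.6] [41.7  6.4] 1.3406
mat [340. 113.] [ 650.4 -161.9] [105.9  95.8] 2.7405 minmaxuv [315  87] [365 139]
glass [278. 112.] [652.5 -10.2] [74.  73.8] 1.449 minmaxuv [262  97] [294 128]
   bright 0.006 [278. 112.] [653.1 -10.2] [69.5 68.6] 1.4583
```

```bash
cat >> h.py <<'E'
def goal(x,y,z,yaw=None,half=True):
    """print move from current pose to world goal (mm, rad) in tool units"""
    s=robot.observe();p=np.array(s['tool_pos'])*1000;y0=s['tool_rot'][2]
    d=np.array([x,y,z])-p;c,n=np.cos(y0),np.sin(y0)
    sp=0 if yaw is None else -((yaw-y0+np.pi/2)%np.pi-np.pi/2)
    print('t',round(s['time'],2),'move',np.round(np.array([d[0]*c+d[1]*n,d[0]*n-d[1]*c,-d[2]])/60,3),'spin',round(sp,3),'| at',p.round(1),round(y0,4),'q6',round(s['qpos'][5],2),'F',np.round(s['contact_force'],1))
E
python3 -c "
from h import *
goal(431,16,200)"
```

```text
t 0.25 move [ 6.97  -6.992  0.724] spin 0 | at [ 147.  -503.9  243.4] 0.2838 q6 -0.15 F [ 0.1 -0.4  0.4]
```

Emit:
step_arm([
  [[6.97,-7.0,0.7],0],
  [[6.97,-7.0,0.7],0],
  [[6.97,-7.0,0.7],0],
  [[6.97,-7.0,0.7],0],
  [[6.97,-7.0,0.7],0],
  [[6.97,-7.0,0.7],0],
  [[6.97,-7.0,0.7],0],
  [[6.97,-7.0,0.7],0],
  [[6.97,-7.0,0.7],0],
  [[6.97,-7.0,0.7],0],
], hand=0, squeeze=40)

```text
time: 1.5
tool_pos: [0.4316, 0.019, 0.2015]
tool_rot: [-3.141, -0.0, 0.287]
contact_force: [0.5, -1.5, -0.1]
opening: 0.0922
grip_force: 0.0
```

Emit:
step_arm([
  [[0,0,0],0],
  [[0,0,0],0],
])

```text
time: 1.75
tool_pos: [0.4305, 0.0159, 0.2016]
tool_rot: [3.141, 0.001, 0.284]
contact_force: [0.8, 0.2, -0.3]
opening: 0.0917
grip_force: 0.0
```

```bash
python3 -c "
from h import *
goal(431,16,200)
img,*cal=cam('wrist');cv2.imwrite('pics/w1.png',img[:,:,::-1]);print(cal)
print(proj([.431,.016,.042],*cal))"
```

```text
t 1.75 move [0.009 0.001 0.027] spin 0 | at [430.5  15.9 201.6] 0.2841 q6 1.15 F [ 0.8  0.2 -0.3]
[array([[286.76416139,   0.        , 258.39038468],
       [  0.        , 286.76416139, 195.15363214],
       [  0.        ,   0.        ,   1.        ]]), array([[ 2.79614354e-01,  9.29821021e-01,  2.39266968e-01],
       [-9.60112192e-01,  2.70955025e-01,  6.90503699e-02],
       [-6.26101780e-04, -2.49030607e-01,  9.68495413e-01]]), array([0.49336837, 0.03457805, 0.3416167 ])]
[[258.9384002  184.30719473]]
```

View pics/w1.png

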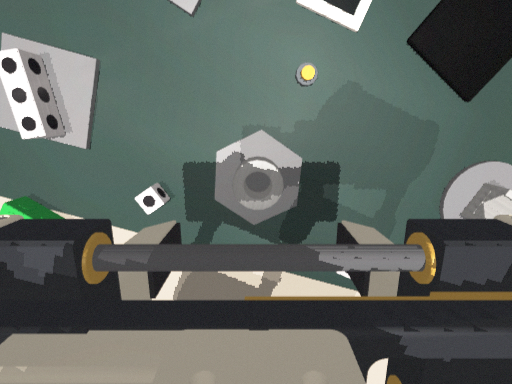

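The wrist view shows the ring at (258,182), within 2 px of the prediction (259,184). I'll take one refinement of the ring and hex plate, then descend.

```bash
cat >> h.py <<'E'
def near(name,P,half,amin=300,k=1.0):
    """non-bed blob in camera near world point P (m), window half px; returns contour,img,cal"""
    img,*cal=cam(name); u,v=proj(P,*cal)[0].astype(int); nb,I=masks(img)
    m=np.zeros(nb.shape,bool);m[max(v-half,0):v+half,max(u-half,0):u+half]=True
    return max(blobs(nb&m,amin),key=cv2.contourArea),img,cal
E
python3 - <<'E'
from h import *
c,img,cal=near('wrist',[.431,.016,.008],50)
P=cast(c,.008,*cal)[:,:2]*1000
h=cv2.convexHull(P.astype(np.float32))
a=cv2.approxPolyDP(h,8,True)[:,0];print('hex',a.round(1).tolist(),a.mean(0),rect(c,.008,cal))
M=cv2.moments(h);print('hull centroid',M['m10']/M['m00'],M['m01']/M['m00'])
g=cv2.cvtColor(img,cv2.COLOR_RGB2GRAY)
k=cv2.resize(img[120:245,170:345],None,fx=4,fy=4);cv2.imwrite('pics/w1c.png',k[:,:,::-1])
print(g[182,225:295:3]);goal(431,16,30)
E
```

```text
hex [[486.20001220703125, 29.200000762939453], [447.8999938964844, 72.19999694824219], [392.6000061035156, 60.79999923706055], [373.5, 7.800000190734863], [421.70001220703125, -34.79999923706055], [467.6000061035156, -24.700000762939453]] [431.59106   18.424076] (array([429.84747 ,  17.821396], dtype=float32), (np.float32(113.72693), np.float32(100.31728)), np.float32(2.2967606))
hull centroid 429.845995492132 17.812646735659683
[125 121 122 123 122 124 115  86  85  88  87  85  90  87  86 108 124 122
 122 114  88  90  89  89]
t 1.85 move [ 0.011 -0.008  2.863] spin 0 | at [430.5  15.4 201.8] 0.2824 q6 1.15 F [ 0.3 -0.5 -0.2]
```

View pics/w1c.png

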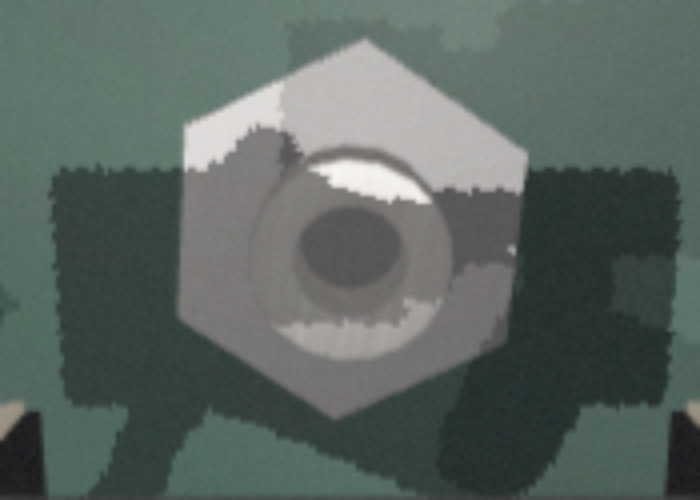

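The ring's bore in the crop lies at about (258,184) in the full frame, so the ring is at (431,16) to within about 1 mm. I'll descend and grip.

Emit:
step_arm([
  [[0,0,0.9],0],
  [[0,0,1.8],0],
  [[0,0,2.4],0],
  [[0,0,2.7],0],
  [[0.01,0,2.86],0],
  [[0.01,0,2.86],0],
])

```text
time: 2.6
tool_pos: [0.4315, 0.0159, 0.0301]
tool_rot: [-3.142, 0.0, 0.283]
contact_force: [0.5, 0.3, -0.3]
opening: 0.0917
grip_force: 0.0
```

Emit:
step_arm([
  [[0,0,0],0],
  [[0,0,0],0],
  [[0,0,0],0],
  [[0,0,0],0],
  [[0,0,0],0],
  [[0,0,0],0],
  [[0,0,0],0],
  [[0,0,0],0],
], hand=255)

```text
time: 3.6
tool_pos: [0.4315, 0.0166, 0.0303]
tool_rot: [3.142, -0.0, 0.284]
contact_force: [-1.4, 2.4, 5.9]
opening: 0.0561
grip_force: 40.0
```

Emit:
step_arm([
  [[0,0,-0.4],0],
  [[0,0,-0.9],0],
  [[0,0,-1.4],0],
  [[0,0,-1.7],0],
  [[0,0,-1.7],0],
])

```text
time: 4.22
tool_pos: [0.4318, 0.0163, 0.1325]
tool_rot: [3.141, -0.001, 0.284]
contact_force: [0.2, -0.7, -4.7]
opening: 0.0561
grip_force: 40.0
```

```bash
python3 - <<'E'
from h import *
goal(650.4,-161.9,130)
img,*cal=cam('wrist');s=robot.observe();p=np.array(s['tool_pos'])
q=proj(p+[0,0,.012],*cal)[0];print(q)
u,v=q.astype(int);cv2.imwrite('pics/w2.png',cv2.resize(img[v-60:v+60,u-80:u+80],None,fx=4,fy=4)[:,:,::-1])
E
```

```text
t 4.22 move [2.666 3.872 0.041] spin 0 | at [431.8  16.3 132.5] 0.284 q6 1.15 F [ 0.2 -0.7 -4.7]
[258.72107456 260.06522664]
```

View pics/w2.png

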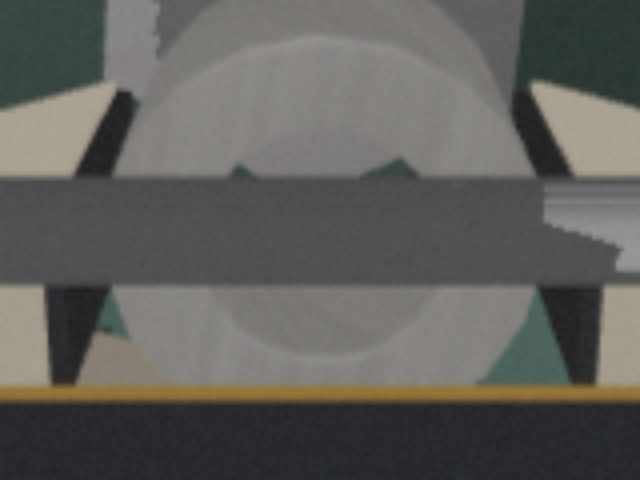

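The ring is gripped centred: its bore centre is near the predicted (320,240) in the crop. I'll carry it to the mat.

Emit:
step_arm([
  [[0.3,0.45,0],0],
  [[0.7,1.0,0],0],
  [[1.1,1.6,0],0],
  [[1.5,2.2,0],0],
  [[1.9,2.8,0],0],
  [[2.3,3.35,0],0],
  [[2.55,3.7,0],0],
  [[2.66,3.87,0],0],
  [[2.66,3.87,0],0],
  [[2.66,3.87,0],0],
])

```text
time: 5.52
tool_pos: [0.6487, -0.1612, 0.1305]
tool_rot: [-3.14, 0.003, 0.284]
contact_force: [0.7, 0.8, -4.2]
opening: 0.0559
grip_force: 40.0
```

Emit:
step_arm([
  [[0,0,0.4],0],
  [[0,0,0.9],0],
  [[0,0,1.3],0],
  [[0,0,1.5],0],
  [[0,0,1.6],0],
  [[0,0,1.65],0],
  [[0,0,1.69],0],
  [[0,0,1.69],0],
])

```text
time: 6.52
tool_pos: [0.6499, -0.1619, 0.0311]
tool_rot: [3.141, -0.001, 0.284]
contact_force: [-0.3, 0.1, -4.5]
opening: 0.0561
grip_force: 40.0
```

```bash
python3 -c "
from h import *
goal(650.4,-161.9,30.3)"
```

```text
t 6.53 move [0.008 0.003 0.014] spin 0 | at [ 649.9 -161.9   31.1] 0.2838 q6 0.93 F [-0.3  0.1 -4.5]
```

Emit:
step_arm([
  [[0,0,0.01],0],
  [[0,0,0.02],0],
  [[0,0,0.02],0],
])

```text
time: 6.9
tool_pos: [0.65, -0.1619, 0.0304]
tool_rot: [3.141, -0.001, 0.284]
contact_force: [-1.4, 0.6, 2.8]
opening: 0.0558
grip_force: 40.0
```

Emit:
step_arm([
  [[0,0,0],0],
  [[0,0,0],0],
  [[0,0,0],0],
  [[0,0,0],0],
  [[0,0,-0.4],0],
  [[0,0,-1.2],0],
  [[0,0,-2.0],0],
  [[0,0,-2.3],0],
  [[0,0,-2.3],0],
], hand=0)

```text
time: 8.02
tool_pos: [0.6505, -0.162, 0.1693]
tool_rot: [3.139, -0.003, 0.284]
contact_force: [-0.2, -0.2, -0.7]
opening: 0.0916
grip_force: 0.0
```

```bash
python3 -c "
from h import *
goal(560,100,200,2.877-1.571)"
```

```text
t 8.03 move [-0.225 -4.615 -0.511] spin -1.022 | at [ 650.5 -162.   169.3] 0.2838 q6 0.93 F [-0.2 -0.2 -0.7]
```

Emit:
step_arm([
  [[1.33,-4.89,-0.5],0],
  [[1.33,-4.89,-0.5],0],
  [[1.33,-4.89,-0.5],0],
  [[1.33,-4.89,-0.5],0],
  [[1.33,-4.89,-0.5],0],
  [[1.33,-4.89,-0.5],0],
  [[1.33,-4.89,-0.5],0],
  [[1.33,-4.89,-0.5],0],
])

```text
time: 9.02
tool_pos: [0.6441, 0.1405, 0.1966]
tool_rot: [3.141, 0.002, 0.282]
contact_force: [-0.2, -0.3, 0.1]
opening: 0.0924
grip_force: 0.0
```

```bash
python3 - <<'E'
from h import *
c,img,cal=near('wrist',[.647,.145,.008],75)
print('plate',rect(c,.008,cal))
print('shaft top pred',proj([[.645,.141,.074],[.645,.141,.022]],*cal))
ct,it,calt=near('top',[.647,.145,.008],31)
print('top pred',proj([[.645,.141,.074],[.645,.141,.022]],*calt))
a=cv2.resize(img[90:260,160:340],(540,510));u,v=215,115
b=cv2.resize(it[v-30:v+30,u-15:u+15],(255,510),interpolation=cv2.INTER_CUBIC)
cv2.imwrite('pics/w3.png',np.hstack([a,b])[:,:,::-1]);goal(645,141,54)
E
```

```text
plate (array([645.89166, 147.45276], dtype=float32), (np.float32(123.86278), np.float32(66.06031)), np.float32(2.8741698))
shaft top pred [[258.73482808 192.06942582]
 [258.70888218 180.93700172]]
top pred [[213.93126024 110.16058554]
 [216.16664318 114.94034959]]
t 9.12 move [ 0.013 -0.003  2.384] spin 0 | at [644.3 140.6 197.1] 0.2816 q6 1.39 F [-0.1 -0.1  0.3]
```

View pics/w3.png

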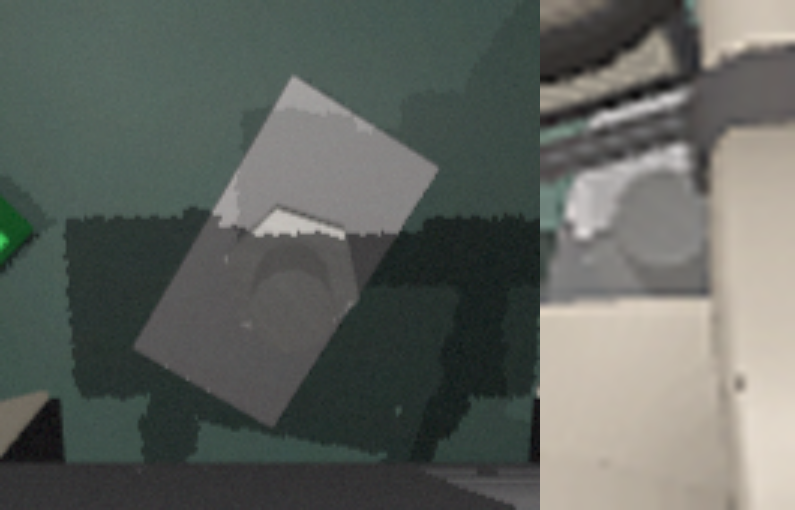

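The shaft top shows at about (258,194) against the predicted (259,192), so the plug is at about (643,141). I'll descend.

Emit:
step_arm([
  [[0,0,0.8],0],
  [[-0.02,-0.02,1.5],0],
  [[-0.02,-0.02,2.0],0],
  [[-0.02,-0.02,2.3],0],
  [[-0.02,-0.02,2.38],0],
  [[-0.02,-0.02,2.38],0],
])

```text
time: 9.88
tool_pos: [0.6433, 0.1428, 0.0555]
tool_rot: [3.141, -0.001, 0.283]
contact_force: [0.4, 1.2, -0.0]
opening: 0.092
grip_force: 0.0
```

Emit:
step_arm([
  [[0,0,0],0],
  [[0,0,0],0],
  [[0,0,0],0],
  [[0,0,0],0],
  [[0,0,0],0],
  [[0,0,0],0],
  [[0,0,0],0],
  [[0,0,0],0],
  [[0,0,0],0],
], hand=255)

```text
time: 11.0
tool_pos: [0.6427, 0.1429, 0.0547]
tool_rot: [3.141, 0.0, 0.284]
contact_force: [0.7, -0.4, -0.5]
opening: 0.0271
grip_force: 40.0
```

Emit:
step_arm([
  [[0,0,-0.3],0],
  [[0,0,-0.8],0],
  [[0,0,-1.3],0],
  [[0,0,-1.6],0],
  [[0,0,-1.6],0],
])

```text
time: 11.62
tool_pos: [0.6435, 0.1433, 0.1533]
tool_rot: [3.141, -0.004, 0.284]
contact_force: [0.2, 0.5, -3.0]
opening: 0.0275
grip_force: 40.0
```

```bash
python3 - <<'E'
from h import *
goal(430.5,17,152)
img,*cal=cam('wrist');s=robot.observe();p=np.array(s['tool_pos'])
q=proj([p+[0,0,.020],p-[0,0,.032]],*cal);print(q)
u,v=q[1].astype(int);cv2.imwrite('pics/w4.png',cv2.resize(img[v-65:v+75,u-80:u+80],None,fx=4,fy=4)[:,:,::-1]);print(u-80,v-65)
E
```

```text
t 11.62 move [-3.998  1.027  0.021] spin 0 | at [643.5 143.3 153.3] 0.2839 q6 1.39 F [ 0.2  0.5 -3. ]
[[259.19157072 267.46401257]
 [258.98289918 228.0121026 ]]
178 163
```

View pics/w4.png

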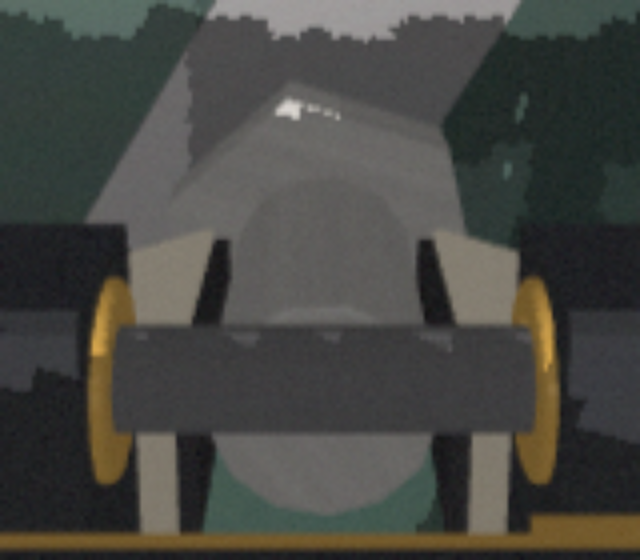

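The plug is held upright, with its axis about 1.3 mm ahead of the TCP along tool x. I'll carry it to the hex plate with that correction.

Emit:
step_arm([
  [[-0.4,0.1,0],0],
  [[-1.0,0.26,0],0],
  [[-1.6,0.41,0],0],
  [[-2.2,0.56,0],0],
  [[-2.8,0.72,0],0],
  [[-3.4,0.87,0],0],
  [[-3.8,0.98,0],0],
  [[-4.02,1.03,0],0],
  [[-4.02,1.03,0],0],
  [[-4.02,1.03,0],0],
])

```text
time: 12.92
tool_pos: [0.4293, 0.0164, 0.1507]
tool_rot: [3.141, -0.001, 0.284]
contact_force: [0.8, 1.0, -1.3]
opening: 0.0272
grip_force: 40.0
```

```bash
python3 -c "
from h import *
goal(429.5,16.5,55)"
```

```text
t 12.93 move [ 0.004 -0.     1.595] spin 0 | at [429.3  16.4 150.7] 0.2839 q6 1.15 F [ 0.8  1.  -1.3]
```

Emit:
step_arm([
  [[0,0,0.4],0],
  [[0,0,0.9],0],
  [[0,0,1.3],0],
  [[0,0,1.48],0],
  [[0,0,1.55],0],
  [[0,0,1.58],0],
  [[0,0,1.59],0],
  [[0,0,1.59],0],
])

```text
time: 13.92
tool_pos: [0.4287, 0.0161, 0.0557]
tool_rot: [3.141, -0.001, 0.284]
contact_force: [0.3, 0.0, -2.5]
opening: 0.0274
grip_force: 40.0
```

Emit:
step_arm([
  [[0,0,0.01],0],
  [[0,0,0.02],0],
  [[0,0,0.02],0],
])

```text
time: 14.3
tool_pos: [0.4286, 0.0161, 0.0546]
tool_rot: [3.141, -0.001, 0.284]
contact_force: [-2.1, 0.0, 5.5]
opening: 0.0274
grip_force: 40.0
```

Emit:
step_arm([
  [[0,0,0],0],
  [[0,0,0],0],
  [[0,0,0],0],
  [[0,0,0],0],
  [[0,0,-0.4],0],
  [[0,0,-1.2],0],
  [[0,0,-2.0],0],
  [[0,0,-2.5],0],
  [[0,0,-2.5],0],
  [[0,0,-2.5],0],
], hand=0)

```text
time: 15.55
tool_pos: [0.4278, 0.0163, 0.2033]
tool_rot: [-3.141, 0.001, 0.284]
contact_force: [0.6, -0.3, -0.5]
opening: 0.0919
grip_force: 0.0
```

```bash
python3 - <<'E'
from h import *
c,img,cal=near('wrist',[.430,.017,.008],55)
M=cv2.moments(cv2.convexHull(cast(c,.008,*cal)[:,:2].astype(np.float32)*1000));C=np.array([M['m10']/M['m00'],M['m01']/M['m00']]);print('hexC',C)
q=proj([[*C/1000,.074],[*C/1000,.022]],*cal);print(q)
u,v=q[1].astype(int);cv2.imwrite('pics/w5.png',cv2.resize(img[v-60:v+60,u-80:u+80],None,fx=4,fy=4)[:,:,::-1]);print(u-80,v-60)
goal(453,271,200,.43)
E
```

```text
hexC [429.89752855  17.8242439 ]
[[258.07938631 188.97888818]
 [258.18515698 178.54245593]]
178 118
t 15.6 move [ 1.594 -3.957  0.049] spin -0.146 | at [427.7  16.3 202.9] 0.2838 q6 1.15 F [-0.8 -0.4 -0.5]
```

View pics/w5.png

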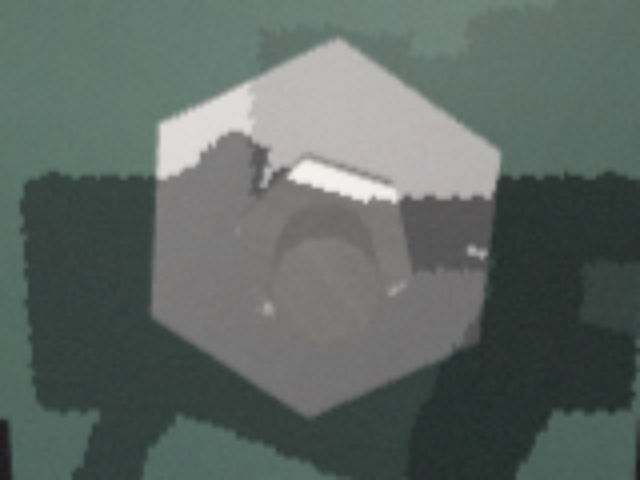

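The plug stands upright on the hex plate, about 1.5 mm off centre (disc at (259.4,190.3), ideal (258.1,189)), which is fine. Next is the bar.

Emit:
step_arm([
  [[1.59,-3.96,0.05],-0.146],
  [[1.59,-3.96,0.05],-0.146],
  [[1.59,-3.96,0.05],-0.146],
  [[1.59,-3.96,0.05],-0.146],
  [[1.59,-3.96,0.05],-0.146],
  [[1.59,-3.96,0.05],-0.146],
  [[1.59,-3.96,0.05],-0.146],
  [[1.59,-3.96,0.05],-0.146],
])

```text
time: 16.6
tool_pos: [0.4537, 0.2697, 0.2011]
tool_rot: [3.141, 0.0, 0.428]
contact_force: [-0.1, -0.1, 0.1]
opening: 0.0921
grip_force: 0.0
```

```bash
python3 - <<'E'
from h import *
c,img,cal=near('wrist',[.4585,.267,.008],75)
print('plate',rect(c,.008,cal))
nb,I=masks(img);g=I.mean(2)
# three dark holes: small dark blobs near bar
u,v=proj([.453,.271,.04],*cal)[0].astype(int);print(u,v)
m=np.zeros(g.shape,bool);m[v-60:v+60,u-60:u+60]=True
for d in blobs(m&nb&(I.max(2)<60),15): 
    (cx,cy),r=cv2.minEnclosingCircle(d); P=cast([cx,cy],.04,*cal)[0]*1000; print('hole',round(cx,1),round(cy,1),round(r,1),P.round(1))
cv2.imwrite('pics/w6.png',cv2.resize(img[v-75:v+75,u-100:u+100],None,fx=3,fy=3)[:,:,::-1]);print(u-100,v-75)
E
```

```text
plate (array([452.16132, 269.40955], dtype=float32), (np.float32(109.67198), np.float32(99.629074)), np.float32(0.02232628))
257 184
hole 256.2 210.6 5.4 [425.8 260.4  40. ]
hole 256.2 185.9 5.9 [451.1 271.9  40. ]
157 109
```

View pics/w6.png

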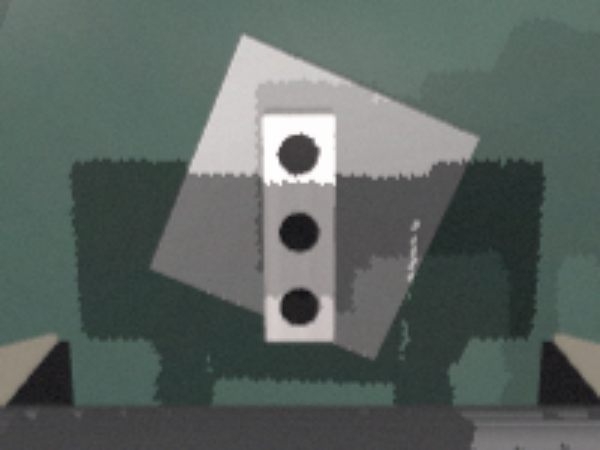

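The bar lies along the tool's x axis, with its centre hole at (256,186). I'll descend and grip.

Emit:
step_arm([
  [[0,0,0.9],0],
  [[-0.01,-0.01,1.8],0],
  [[-0.01,-0.01,2.4],0],
  [[-0.01,-0.01,2.75],0],
  [[-0.01,-0.01,2.85],0],
  [[-0.01,-0.01,2.85],0],
])

```text
time: 17.4
tool_pos: [0.4531, 0.2711, 0.0305]
tool_rot: [3.141, -0.0, 0.429]
contact_force: [-0.4, 0.5, 0.4]
opening: 0.0918
grip_force: 0.0
```

Emit:
step_arm([
  [[0,0,0],0],
  [[0,0,0],0],
  [[0,0,0],0],
  [[0,0,0],0],
  [[0,0,0],0],
  [[0,0,0],0],
  [[0,0,0],0],
  [[0,0,0],0],
  [[0,0,0],0],
], hand=255)

```text
time: 18.52
tool_pos: [0.4527, 0.2713, 0.03]
tool_rot: [3.142, 0.0, 0.43]
contact_force: [0.1, 0.0, 0.2]
opening: 0.0256
grip_force: 40.0
```

Emit:
step_arm([
  [[0,0,-0.4],0],
  [[0,0,-0.9],0],
  [[0,0,-1.5],0],
  [[0,0,-2.0],0],
  [[0,0,-2.0],0],
])

```text
time: 19.15
tool_pos: [0.4538, 0.2718, 0.1519]
tool_rot: [3.141, -0.005, 0.43]
contact_force: [0.0, 0.7, -2.6]
opening: 0.0258
grip_force: 40.0
```

```bash
python3 - <<'E'
from h import *
goal(646.2,146.8,149,2.875)
img,*cal=cam('wrist');s=robot.observe();p=np.array(s['tool_pos']);I=img.astype(int)
yw=s['tool_rot'][2];t=np.array([np.cos(yw),np.sin(yw),0])
z=p[2]+.011; print('pred ctr',proj(p+[0,0,.011],*cal))
u,v=proj(p+[0,0,.011],*cal)[0].astype(int)
m=np.zeros(I.shape[:2],bool);m[v-80:v+70,u-30:u+30]=True
for d in blobs(m&(I.max(2)<60),15):
    (cx,cy),r=cv2.minEnclosingCircle(d); P=cast([cx,cy],z,*cal)[0]-p; print('dark',round(cx,1),round(cy,1),round(r,1),'tool x,y mm',(P@t*1000).round(1),((P[0]*t[1]-P[1]*t[0])*1000).round(1))
c,_,calt=near('top',[.4585,.267,.008],31);print('square top',rect(c,.008,calt))
E
```

```text
t 19.15 move [2.048 3.23  0.048] spin 0.696 | at [453.8 271.8 151.9] 0.4299 q6 1.54 F [ 0.   0.7 -2.6]
pred ctr [[259.46250422 259.27802394]]
dark 258.5 314.5 32.4 tool x,y mm -31.8 -0.5
dark 286.5 283.0 12.1 tool x,y mm -13.2 13.8
dark 230.5 283.0 12.1 tool x,y mm -13.2 -14.8
dark 286.5 237.0 7.2 tool x,y mm 11.9 13.2
dark 230.0 237.0 7.1 tool x,y mm 11.9 -14.4
dark 258.4 206.1 14.7 tool x,y mm 27.7 -0.5
square top (array([465.94232, 282.8213 ], dtype=float32), (np.float32(149.41663), np.float32(134.63)), np.float32(1.7649555))
```

The bar is held centred. I'll carry it to the long plate while turning it.

Emit:
step_arm([
  [[0.15,0.25,0],0.05],
  [[0.4,0.65,0],0.15],
  [[0.7,1.1,0],0.25],
  [[1.0,1.6,0],0.35],
  [[1.3,2.1,0],0.45],
  [[1.6,2.55,0],0.55],
  [[1.85,2.95,0],0.64],
  [[2.05,3.23,0],0.696],
  [[2.05,3.23,0],0.696],
  [[2.05,3.23,0],0.696],
])

```text
time: 20.5
tool_pos: [0.6446, 0.1461, 0.1488]
tool_rot: [3.141, 0.002, -0.266]
contact_force: [-0.4, 0.3, -1.4]
opening: 0.026
grip_force: 40.0
```

Emit:
step_arm([
  [[0,0,0],0],
])

```text
time: 20.62
tool_pos: [0.6446, 0.1468, 0.1498]
tool_rot: [3.141, 0.001, -0.265]
contact_force: [-0.5, -0.4, -1.0]
opening: 0.0256
grip_force: 40.0
```

```bash
python3 - <<'E'
from h import *
goal(646.2,146.8,30.5,2.875)
img,*cal=cam('wrist')
c,img,cal=near('wrist',[.647,.145,.008],80);h=cv2.convexHull(cast(c,.008,*cal)[:,:2].astype(np.float32)*1000);print(rect(c,.008,cal),cv2.approxPolyDP(h,6,True)[:,0])
E
```

```text
t 20.62 move [ 0.026 -0.007  1.988] spin 0.001 | at [644.6 146.8 149.8] -0.2653 q6 1.94 F [-0.5 -0.4 -1. ]
(array([634.15717, 149.52573], dtype=float32), (np.float32(172.10895), np.float32(146.16096)), np.float32(1.304777)) [[713.3369  162.13683]
 [633.88684 235.1983 ]
 [586.27045 251.76558]
 [541.0243   85.71052]
 [589.3881   76.05893]
 [696.50775 100.36854]]
```

Emit:
step_arm([
  [[0,0,0.5],0],
  [[0.02,0,1.1],0],
  [[0.02,0,1.6],0],
  [[0.02,0,1.85],0],
  [[0.02,0,1.94],0],
  [[0.02,0,1.97],0],
  [[0.02,0,1.98],0],
  [[0.02,0,1.98],0],
])

```text
time: 21.72
tool_pos: [0.6469, 0.1461, 0.0322]
tool_rot: [-3.141, -0.001, -0.266]
contact_force: [0.3, 0.6, -1.4]
opening: 0.0257
grip_force: 40.0
```

Emit:
step_arm([
  [[0,0,0.01],0],
  [[0,0,0.02],0],
  [[0,0,0.02],0],
])

```text
time: 22.1
tool_pos: [0.6464, 0.146, 0.0301]
tool_rot: [3.141, 0.0, -0.266]
contact_force: [0.5, 0.5, -1.4]
opening: 0.0259
grip_force: 40.0
```

Emit:
step_arm([
  [[0,0,0.01],0],
  [[0,0,0.02],0],
  [[0,0,0.02],0],
])

```text
time: 22.48
tool_pos: [0.6464, 0.146, 0.03]
tool_rot: [3.142, -0.0, -0.266]
contact_force: [-3.6, -0.4, 6.9]
opening: 0.0264
grip_force: 40.0
```

Contact made. Release, rise, and go on towards the V-block.

Emit:
step_arm([
  [[0,0,0],0],
  [[0,0,0],0],
  [[0,0,0],0],
  [[0,0,0],0],
  [[0,0,-0.4],0],
  [[0,0,-1.2],0],
  [[0,0,-2.0],0],
  [[0,0,-2.8],0],
  [[0,0,-2.83],0],
  [[0,0,-2.83],0],
], hand=0)

```text
time: 23.72
tool_pos: [0.6461, 0.146, 0.1982]
tool_rot: [3.141, 0.001, -0.266]
contact_force: [0.0, -0.4, -0.2]
opening: 0.0917
grip_force: 0.0
```

```bash
python3 - <<'E'
from h import *
c,img,cal=near('wrist',[.646,.147,.008],75);o=rect(c,.008,cal);print('plate',o)
u,v=proj([*o[0]/1000,.04],*cal)[0];print(u,v);I=img.astype(int);u,v=int(u),int(v)
m=np.zeros(I.shape[:2],bool);m[v-45:v+45,u-20:u+20]=True
for d in blobs(m&(I.max(2)<55),15):
    (cx,cy),r=cv2.minEnclosingCircle(d);print('hole',round(cx,1),round(cy,1),round(r,1),(cast([cx,cy],.04,*cal)[0]*1000).round(1))
goal(476,-262,200,1.337);goal(476,-262,200,1.337-np.pi/2)
E
```

```text
plate (array([645.58386, 147.44566], dtype=float32), (np.float32(122.94365), np.float32(65.94397)), np.float32(2.8781166))
257.172623108384 185.74079463783048
hole 258.2 210.8 5.9 [618.3 153.8  40. ]
hole 258.0 185.6 6.2 [645.5 146.5  40. ]
hole 258.0 160.0 6.3 [671.8 139.4  40. ]
t 23.77 move [-0.94   7.304 -0.046] spin 1.538 | at [645.7 146.  197.2] -0.2662 q6 1.94 F [-0.3 -0.5 -0.5]
t 23.77 move [-0.94   7.304 -0.046] spin -0.032 | at [645.7 146.  197.2] -0.2662 q6 1.94 F [-0.3 -0.5 -0.5]
```

The bar is within 1 mm of the plate centre and parallel to it. Next is the V-block, gripped across its outer walls.

Emit:
step_arm([
  [[-0.94,7.3,-0.05],1.538],
  [[-0.94,7.3,-0.05],1.538],
  [[-0.94,7.3,-0.05],1.538],
  [[-0.94,7.3,-0.05],1.538],
  [[-0.94,7.3,-0.05],1.538],
  [[-0.94,7.3,-0.05],1.538],
  [[-0.94,7.3,-0.05],1.538],
  [[-0.94,7.3,-0.05],1.538],
  [[-0.94,7.3,-0.05],1.538],
  [[-0.94,7.3,-0.05],1.538],
])

```text
time: 25.02
tool_pos: [0.4761, -0.2615, 0.2002]
tool_rot: [3.139, 0.001, -1.804]
contact_force: [-0.8, 0.3, -0.1]
opening: 0.0918
grip_force: 0.0
```

Emit:
step_arm([
  [[0,0,0],0],
])

```text
time: 25.15
tool_pos: [0.4766, -0.2613, 0.2009]
tool_rot: [3.14, 0.001, -1.803]
contact_force: [0.0, 0.4, 0.8]
opening: 0.0918
grip_force: 0.0
```

```bash
python3 - <<'E'
from h import *
goal(476,-262,31,1.337)
c,img,cal=near('wrist',[.4795,-.258,.008],75);P=cast(c,.008,*cal)[:,:2].astype(np.float32)*1000;print('plate',cv2.fitEllipse(cv2.convexHull(P)))
q=proj([.476,-.262,.044],*cal)[0];print(q);u,v=q.astype(int)
cv2.imwrite('pics/w7.png',cv2.resize(img[v-75:v+75,u-100:u+100],None,fx=3,fy=3)[:,:,::-1]);print(u-100,v-75)
E
```

```text
t 25.15 move [0.014 0.007 2.831] spin 0.002 | at [ 476.6 -261.3  200.9] -1.803 q6 2.73 F [0.  0.4 0.8]
plate ((477.91357421875, -257.752197265625), (102.44441223144531, 103.20083618164062), 160.1416473388672)
[257.54903763 185.52206685]
157 110
```

View pics/w7.png

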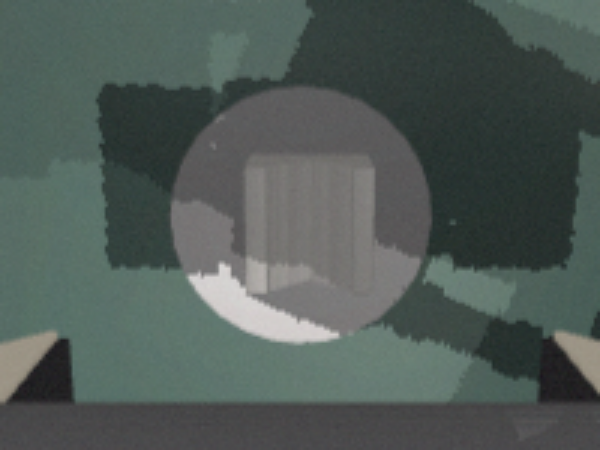

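The V-block is aligned with the jaws and its centre is at about (260,186), some 2 mm along tool y. I'll grip it.

Emit:
step_arm([
  [[0,0.03,0.9],0],
  [[0.01,0.03,1.8],0],
  [[0.01,0.03,2.4],0],
  [[0.01,0.03,2.73],0],
  [[0.01,0.03,2.83],0],
  [[0.01,0.03,2.83],0],
])

```text
time: 25.95
tool_pos: [0.4751, -0.2618, 0.0321]
tool_rot: [-3.142, -0.0, -1.804]
contact_force: [-0.0, 0.6, -0.1]
opening: 0.0921
grip_force: 0.0
```

Emit:
step_arm([
  [[0,0,0],0],
  [[0,0,0],0],
  [[0,0,0],0],
  [[0,0,0],0],
  [[0,0,0],0],
  [[0,0,0],0],
  [[0,0,0],0],
  [[0,0,0],0],
], hand=255)

```text
time: 26.95
tool_pos: [0.4749, -0.2619, 0.032]
tool_rot: [3.142, -0.0, -1.804]
contact_force: [-0.4, -0.4, 1.5]
opening: 0.0461
grip_force: 40.0
```

Emit:
step_arm([
  [[0,0,-0.4],0],
  [[0,0,-0.9],0],
  [[0,0,-1.5],0],
  [[0,0,-2.0],0],
  [[0,0,-2.0],0],
])

```text
time: 27.58
tool_pos: [0.4756, -0.2624, 0.1531]
tool_rot: [-3.138, -0.001, -1.804]
contact_force: [-0.3, 0.0, -6.0]
opening: 0.0458
grip_force: 40.0
```

```bash
python3 - <<'E'
from h import *
goal(457.5,268,150,0.031)
img,*cal=cam('wrist');s=robot.observe();p=np.array(s['tool_pos']);yw=s['tool_rot'][2]
t=np.array([np.cos(yw),np.sin(yw),0]);n=np.array([t[1],-t[0],0])
q=proj([p+[0,0,.013]]+[p+[0,0,.013]+a*.023*t+b*.023*n for a,b in((1,1),(1,-1),(-1,1),(-1,-1))],*cal);print(q.round(1))
u,v=q[0].astype(int);im=cv2.resize(img[v-65:v+60,u-80:u+80],None,fx=4,fy=4)
for a in (q-[u-80,v-65])*4: cv2.circle(im,tuple(int(k) for k in a),3,(255,0,0),-1)
cv2.imwrite('pics/w8.png',im[:,:,::-1])
E
```

```text
t 27.57 move [-8.53   2.338  0.052] spin 1.306 | at [ 475.6 -262.4  153.1] -1.8041 q6 2.73 F [-0.3  0.  -6. ]
[[258.7 261.6]
 [307.3 217.2]
 [210.  217.2]
 [303.6 302.5]
 [213.8 302.5]]
```

View pics/w8.png

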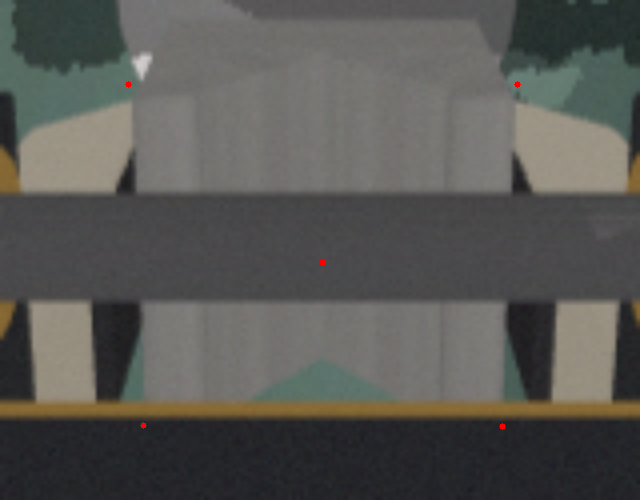

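The V-block is held square. The red marks are predictions; its far edge is about 2.5 px nearer, so it sits about 1.4 mm back in tool x. Carry it, turning by −1.835, which keeps joint 6 in range.

Emit:
step_arm([
  [[-0.2,0.05,0],-0.06],
  [[-0.5,0.14,0],-0.15],
  [[-0.9,0.24,0],-0.25],
  [[-1.4,0.38,0],-0.35],
  [[-1.9,0.52,0],-0.45],
  [[-2.4,0.65,0],-0.55],
  [[-2.9,0.79,0],-0.65],
  [[-3.4,0.92,0],-0.75],
  [[-3.9,1.06,0],-0.85],
  [[-4.4,1.2,0],-0.95],
])

```text
time: 28.88
tool_pos: [0.4645, 0.0128, 0.1497]
tool_rot: [3.139, 0.003, -0.851]
contact_force: [0.8, -0.4, -5.3]
opening: 0.0454
grip_force: 40.0
```

```bash
python3 -c "
from h import *
goal(458.4,268.2,150,0.031)"
```

```text
t 28.88 move [-3.267 -2.73  -0.005] spin -0.882 | at [464.5  12.8 149.7] -0.851 q6 2.28 F [ 0.8 -0.4 -5.3]
```

Emit:
step_arm([
  [[-0.4,-0.33,0],-0.1],
  [[-0.8,-0.67,0],-0.2],
  [[-1.2,-1.0,0],-0.3],
  [[-1.6,-1.33,0],-0.4],
  [[-2.0,-1.67,0],-0.5],
  [[-2.4,-2.0,0],-0.6],
  [[-2.8,-2.35,0],-0.7],
  [[-3.1,-2.6,0],-0.8],
  [[-3.27,-2.73,0],-0.87],
  [[-3.27,-2.73,0],-0.87],
])

```text
time: 30.12
tool_pos: [0.4593, 0.2674, 0.1496]
tool_rot: [3.14, 0.004, 0.017]
contact_force: [-0.3, -0.6, -6.4]
opening: 0.0459
grip_force: 40.0
```

Emit:
step_arm([
  [[0,0,0],0],
  [[0,0,0],0],
])

```text
time: 30.38
tool_pos: [0.4605, 0.2664, 0.1514]
tool_rot: [3.141, 0.001, 0.014]
contact_force: [-0.1, -0.8, -5.8]
opening: 0.0457
grip_force: 40.0
```

```bash
python3 - <<'E'
from h import *
goal(458.4,268.2,32.5,0.031)
c,img,cal=near('wrist',[.458,.268,.008],90)
h=cv2.convexHull(cast(c,.008,*cal)[:,:2].astype(np.float32)*1000);print(cv2.approxPolyDP(h,5,True)[:,0].round(1).tolist())
E
```

```text
t 30.38 move [-0.034 -0.031  1.982] spin -0.017 | at [460.5 266.4 151.4] 0.0141 q6 1.94 F [-0.1 -0.8 -5.8]
[[506.20001220703125, 220.8000030517578], [504.79998779296875, 319.20001220703125], [425.0, 362.6000061035156], [356.1000061035156, 367.20001220703125], [358.79998779296875, 169.60000610351562], [427.5, 175.6999969482422]]
```

```bash
python3 - <<'E'
from h import *
def edge(P,o,a,L=50,tol=6,half=38):
    # fit the 4 plate sides near nominal; return angle mod 90 & centre
    e=np.array([np.cos(a),np.sin(a)]);f=np.array([-e[1],e[0]]);q=(P-o)@np.c_[e,f]
    for k,s in((0,1),(0,-1),(1,1),(1,-1)):
        m=(abs(q[:,k]*s-L)<tol)&(abs(q[:,1-k])<half)
        if m.sum()>8:
            b=np.polyfit(q[m,1-k],q[m,k],1);print('side',k,s,'n',m.sum(),'off',round(b[1]-s*L,2),'ang',round(a+(b[0] if k else -b[0]),4))
o=np.array([457.5,268.])
c,img,cal=near('wrist',[.458,.268,.008],90);print('wrist');edge(cast(c,.008,*cal)[:,:2]*1000,o,.025)
_,*ct=cam('top');img=cv2.imread('pics/top0.png')[:,:,::-1];nb,_=masks(img)
m=np.zeros(nb.shape,bool);m[160:226,134:198]=1;c=max(blobs(nb&m,150),key=cv2.contourArea);print('top');edge(cast(c,.008,*ct)[:,:2]*1000,o,.025)
E
```

```text
wrist
side 0 1 n 78 off -1.01 ang 0.0228
side 1 1 n 70 off 0.58 ang 0.0102
side 1 -1 n 73 off 1.41 ang 0.0617
top
side 0 1 n 31 off 0.08 ang 0.037
side 0 -1 n 31 off 1.87 ang 0.0359
side 1 1 n 31 off -1.01 ang 0.0371
side 1 -1 n 31 off -0.68 ang 0.0325
```

Emit:
step_arm([
  [[-0.03,-0.03,0.5],-0.019],
  [[-0.03,-0.03,1.1],-0.019],
  [[-0.03,-0.03,1.6],-0.019],
  [[-0.03,-0.03,1.85],-0.019],
  [[-0.03,-0.03,1.93],-0.019],
  [[-0.03,-0.03,1.96],-0.019],
  [[-0.03,-0.03,1.97],-0.019],
  [[-0.03,-0.03,1.97],-0.019],
])

```text
time: 31.52
tool_pos: [0.4591, 0.2691, 0.0343]
tool_rot: [-3.141, -0.001, 0.035]
contact_force: [-0.7, 0.2, -4.8]
opening: 0.0457
grip_force: 40.0
```

Emit:
step_arm([
  [[0,0,0.01],0],
  [[0,0,0.02],0],
  [[0,0,0.02],0],
])

```text
time: 31.9
tool_pos: [0.4587, 0.2689, 0.0324]
tool_rot: [3.141, 0.0, 0.035]
contact_force: [-0.0, 0.8, -4.9]
opening: 0.0455
grip_force: 40.0
```

Emit:
step_arm([
  [[0,0,0.01],0],
  [[0,0,0.02],0],
  [[0,0,0.02],0],
])

```text
time: 32.28
tool_pos: [0.4588, 0.2689, 0.032]
tool_rot: [3.142, -0.0, 0.035]
contact_force: [-2.2, -2.2, 5.0]
opening: 0.046
grip_force: 40.0
```

Emit:
step_arm([
  [[0,0,0],0],
  [[0,0,0],0],
  [[0,0,0],0],
  [[0,0,0],0],
  [[0,0,-0.4],0],
  [[0,0,-1.2],0],
  [[0,0,-2.0],0],
  [[0,0,-2.8],0],
  [[0,0,-2.8],0],
  [[0,0,-2.8],0],
], hand=0)

```text
time: 33.52
tool_pos: [0.4582, 0.2688, 0.1986]
tool_rot: [3.141, 0.001, 0.035]
contact_force: [0.0, -0.4, 0.2]
opening: 0.0918
grip_force: 0.0
```

```bash
python3 - <<'E'
from h import *
c,img,cal=near('wrist',[.458,.268,.008],70);o=rect(c,.008,cal);print('plate',o)
C=np.r_[o[0]/1000,.044];a=(o[2]+np.pi/4)%(np.pi/2)-np.pi/4;e=np.array([np.cos(a),np.sin(a),0]);f=np.array([-e[1],e[0],0])
q=proj([C]+[C+.023*(i*e+j*f) for i,j in((1,1),(1,-1),(-1,1),(-1,-1))],*cal)
u,v=q[0].astype(int);im=cv2.resize(img[v-70:v+70,u-80:u+80],None,fx=4,fy=4)
for k in (q-[u-80,v-70])*4: cv2.circle(im,tuple(int(x) for x in k),2,(255,0,0),-1)
cv2.imwrite('pics/w9.png',im[:,:,::-1])
goal(650,-162,200,.284);goal(650,-162,200)
E
```

```text
plate (array([457.0038 , 269.26566], dtype=float32), (np.float32(100.49395), np.float32(99.1932)), np.float32(1.6048894))
t 33.58 move [ 2.949  7.284 -0.034] spin -0.249 | at [458.  268.6 198. ] 0.0347 q6 1.92 F [-0.3  0.3  0.4]
t 33.58 move [ 2.949  7.284 -0.034] spin 0 | at [458.  268.6 198. ] 0.0347 q6 1.92 F [-0.3  0.3  0.4]
```

View pics/w9.png

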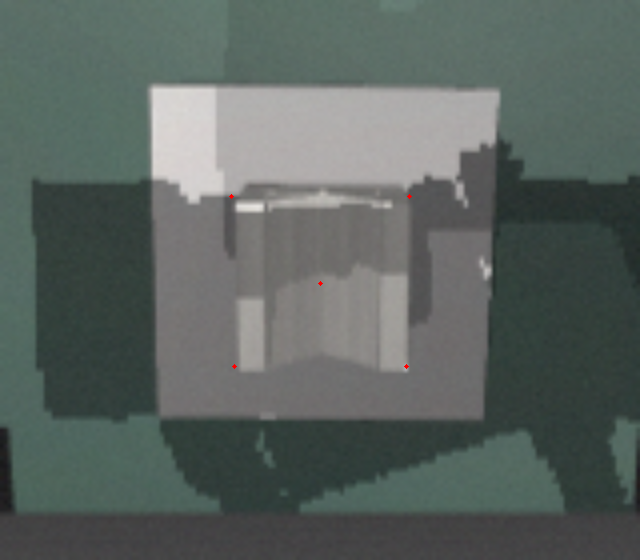

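The V-block is squared up and within about 1.3 mm of centre (red marks against its corners). Now the ring, from the mat.

Emit:
step_arm([
  [[2.95,7.28,0],-0.249],
  [[2.95,7.28,0],-0.249],
  [[2.95,7.28,0],-0.249],
  [[2.95,7.28,0],-0.249],
  [[2.95,7.28,0],-0.249],
  [[2.95,7.28,0],-0.249],
  [[2.95,7.28,0],-0.249],
  [[2.95,7.28,0],-0.249],
  [[2.95,7.28,0],-0.249],
  [[2.95,7.28,0],-0.249],
])

```text
time: 34.83
tool_pos: [0.6501, -0.1607, 0.1975]
tool_rot: [-3.139, 0.003, 0.284]
contact_force: [-0.2, -0.1, -0.6]
opening: 0.092
grip_force: 0.0
```

Emit:
step_arm([
  [[0,0,0],0],
  [[0,0,0],0],
])

```text
time: 35.08
tool_pos: [0.6507, -0.1602, 0.1995]
tool_rot: [3.142, -0.0, 0.285]
contact_force: [0.1, 0.8, 0.7]
opening: 0.0916
grip_force: 0.0
```

```bash
python3 - <<'E'
from h import *
goal(650,-162,31)
img,*cal=cam('wrist');I=img.astype(int);g=I.mean(2)
u,v=proj([.65,-.162,.042],*cal)[0].astype(int)
m=np.zeros(g.shape,bool);m[v-45:v+40,u-45:u+45]=True;print(u,v)
for d in blobs(m&(g>g[m].min()+35),100):
    (cx,cy),r=cv2.minEnclosingCircle(d);print(round(cx,1),round(cy,1),round(r,1),d.min(0),d.max(0),(cast([cx,cy],.042,*cal)[0]*1000).round(1))
E
```

```text
t 35.08 move [-0.02   0.025  2.809] spin 0 | at [ 650.7 -160.2  199.5] 0.2853 q6 0.93 F [0.1 0.8 0.7]
260 186
229.5 214.0 18.2 [215 203] [244 225] [ 611.  -138.5   42. ]
289.0 208.0 22.7 [274 191] [304 225] [ 635.7 -198.6   42. ]
259.5 162.9 49.6 [215 141] [304 212] [ 673.8 -154.1   42. ]
```

Emit:
step_arm([
  [[0,0.02,0.9],0],
  [[-0.02,0.025,1.8],0],
  [[-0.02,0.025,2.4],0],
  [[-0.02,0.025,2.72],0],
  [[-0.02,0.025,2.81],0],
  [[-0.02,0.025,2.81],0],
])

```text
time: 35.88
tool_pos: [0.6509, -0.1634, 0.0319]
tool_rot: [3.14, -0.002, 0.284]
contact_force: [-0.2, -0.6, 0.3]
opening: 0.0919
grip_force: 0.0
```

Emit:
step_arm([
  [[0,0,0],0],
  [[0,0,0],0],
  [[0,0,0],0],
  [[0,0,0],0],
  [[0,0,0],0],
  [[0,0,0],0],
  [[0,0,0],0],
  [[0,0,0],0],
], hand=255)

```text
time: 36.88
tool_pos: [0.65, -0.1629, 0.0309]
tool_rot: [-3.141, 0.0, 0.284]
contact_force: [-1.5, 4.1, 4.8]
opening: 0.0558
grip_force: 40.0
```

Emit:
step_arm([
  [[0,0,-0.4],0],
  [[0,0,-0.9],0],
  [[0,0,-1.4],0],
  [[0,0,-1.7],0],
  [[0,0,-1.7],0],
])

```text
time: 37.5
tool_pos: [0.6505, -0.1637, 0.1333]
tool_rot: [3.14, -0.001, 0.284]
contact_force: [-0.5, 0.4, -5.2]
opening: 0.0561
grip_force: 40.0
```

```bash
python3 -c "
from h import *
goal(478.8,-258,130)"
```

```text
t 37.5 move [-3.188  0.708  0.054] spin 0 | at [ 650.5 -163.7  133.3] 0.2837 q6 0.93 F [-0.5  0.4 -5.2]
```

Emit:
step_arm([
  [[-0.3,0.07,0],0],
  [[-0.75,0.17,0],0],
  [[-1.25,0.28,0],0],
  [[-1.75,0.39,0],0],
  [[-2.25,0.5,0],0],
  [[-2.75,0.61,0],0],
  [[-3.05,0.68,0],0],
  [[-3.19,0.71,0],0],
  [[-3.19,0.71,0],0],
  [[-3.19,0.71,0],0],
])

```text
time: 38.75
tool_pos: [0.479, -0.2574, 0.1326]
tool_rot: [3.141, -0.0, 0.284]
contact_force: [-0.1, 0.3, -4.5]
opening: 0.0558
grip_force: 40.0
```

```bash
python3 -c "
from h import *
goal(478.8,-258,31)"
```

```text
t 38.75 move [-0.005  0.009  1.694] spin 0 | at [ 479.  -257.4  132.6] 0.2844 q6 0.65 F [-0.1  0.3 -4.5]
```

Emit:
step_arm([
  [[0,0,0.4],0],
  [[0,0,0.9],0],
  [[0,0,1.3],0],
  [[0,0,1.53],0],
  [[0,0,1.63],0],
  [[0,0,1.67],0],
  [[0,0,1.68],0],
  [[0,0,1.68],0],
])

```text
time: 39.75
tool_pos: [0.4786, -0.258, 0.0325]
tool_rot: [3.141, -0.001, 0.284]
contact_force: [-0.1, 0.2, -5.4]
opening: 0.0558
grip_force: 40.0
```

Emit:
step_arm([
  [[0,0,0.01],0],
  [[0,0,0.02],0],
  [[0,0,0.02],0],
])

```text
time: 40.12
tool_pos: [0.4784, -0.2578, 0.031]
tool_rot: [3.141, -0.0, 0.284]
contact_force: [-0.4, 0.3, -2.5]
opening: 0.0554
grip_force: 40.0
```

Just touching. Settle slightly more, release, rise and move aside for a final look.

Emit:
step_arm([
  [[0,0,0.01],0],
  [[0,0,0.01],0],
])

```text
time: 40.38
tool_pos: [0.4784, -0.2578, 0.0309]
tool_rot: [3.141, -0.0, 0.284]
contact_force: [-2.4, 0.2, 5.8]
opening: 0.0559
grip_force: 40.0
```

Emit:
step_arm([
  [[0,0,0],0],
  [[0,0,0],0],
  [[0,0,0],0],
  [[0,0,0],0],
  [[0,0,-0.4],0],
  [[0,0,-1.2],0],
  [[0,0,-2.0],0],
  [[0,0,-2.8],0],
  [[0,0,-2.8],0],
  [[0,0,-2.8],0],
], hand=0)

```text
time: 41.62
tool_pos: [0.4778, -0.2574, 0.1975]
tool_rot: [-3.141, 0.001, 0.284]
contact_force: [0.1, 1.4, -0.7]
opening: 0.0919
grip_force: 0.0
```

```bash
python3 - <<'E'
from h import *
c,img,cal=near('wrist',[.479,-.258,.008],75);P=cast(c,.008,*cal)[:,:2].astype(np.float32)*1000;(C,_,_)=e=cv2.fitEllipse(cv2.convexHull(P));print(e)
np.save('w.npy',img);th=np.linspace(0,6.28,60)
def circ(r,z):return proj(np.c_[C[0]/1000+r*np.cos(th),C[1]/1000+r*np.sin(th),0*th+z],*cal)
q=proj([C[0]/1000,C[1]/1000,.042],*cal)[0];u,v=q.astype(int)
im=cv2.resize(img[v-65:v+65,u-75:u+75],None,fx=3,fy=3).copy()
for r in(.028,.015):
    for k in (circ(r,.042)-[u-75,v-65])*3: cv2.circle(im,tuple(int(x) for x in k),1,(255,0,0),-1)
cv2.imwrite('pics/ring_final.png',im[:,:,::-1])
goal(250,-450,240)
E
```

```text
((478.4340515136719, -257.2013854980469), (102.95040130615234, 103.2549057006836), 96.83059692382812)
t 41.67 move [-4.541  2.022 -0.721] spin 0 | at [ 477.6 -257.2  196.8] 0.2838 q6 0.65 F [ 1.2 -0.2 -0.2]
```

Move aside, then build one picture combining the ring close-up and the top view.

Emit:
step_arm([
  [[-4.54,2.02,-0.72],0],
  [[-4.54,2.02,-0.72],0],
  [[-4.54,2.02,-0.72],0],
  [[-4.54,2.02,-0.72],0],
  [[-4.54,2.02,-0.72],0],
  [[-4.54,2.02,-0.72],0],
  [[-4.54,2.02,-0.72],0],
])

```text
time: 42.55
tool_pos: [0.2508, -0.4495, 0.2399]
tool_rot: [-3.139, -0.0, 0.283]
contact_force: [-0.2, 0.4, -0.2]
opening: 0.0918
grip_force: 0.0
```

```bash
python3 - <<'E'
from h import *
img,*cal=cam('top')
nb,I=masks(img);g=I.mean(2)
for n,u,v,zt in(('long/bar',215,115,.04),('square/V',166,193,.044),('hex/plug',269,203,.022),('round/ring',380,182,.042),('glass',278,112,.006)):
    m=np.zeros(nb.shape,bool);m[v-31:v+31,u-31:u+31]=True
    c=max(blobs(nb&m,150),key=cv2.contourArea);o=rect(c,.008,cal);print(n,o[0],np.round(o[1],1),round(float(o[2]),3))
    f=np.zeros(nb.shape,np.uint8);cv2.fillPoly(f,[c],1);mm=f>0
    for d in blobs(mm&(g>np.median(g[mm])*1.09),25):
        o=rect(d,zt,cal);print('   ',o[0].round(1),np.round(o[1],1),round(float(o[2]),3))
a=cv2.resize(img[80:240,130:420],(770,425),interpolation=cv2.INTER_CUBIC)[:,:,::-1]
r=cv2.imread('pics/ring_final.png');r=cv2.resize(r,(200,173))
o=np.zeros((600,770,3),np.uint8);o[:425]=a;o[426:599,:200]=r
cs=cam('side')[0];o[426:599,205:205+306]=cv2.resize(cs[90:384,0:512],(306,173))[:,:,::-1]
cv2.imwrite('pics/final.png',o)
E
```

```text
long/bar [646.9737  145.49014] [125.   67.7] 2.872
    [647.3 145.1] [83.4 25.5] 2.878
square/V [458.56677 267.20218] [101.9 100.1] 1.6
    [457.2 287.1] [42.4  4.7] 3.136
    [460.3 249.3] [40.1  4.7] 3.135
hex/plug [431.0683    16.040337] [113.4 102.4] 0.197
    [430.1  15.4] [48.3 43.4] 1.56
round/ring [ 479.5313 -258.4028] [103.3 100.7] 1.56
    [ 477.2 -258.8] [52.1 52.1] 3.123
glass [652.6503   -10.077885] [74.3 73.5] 1.449
    [653.2 -10.2] [69.5 68.4] 1.458
```

View pics/final.png

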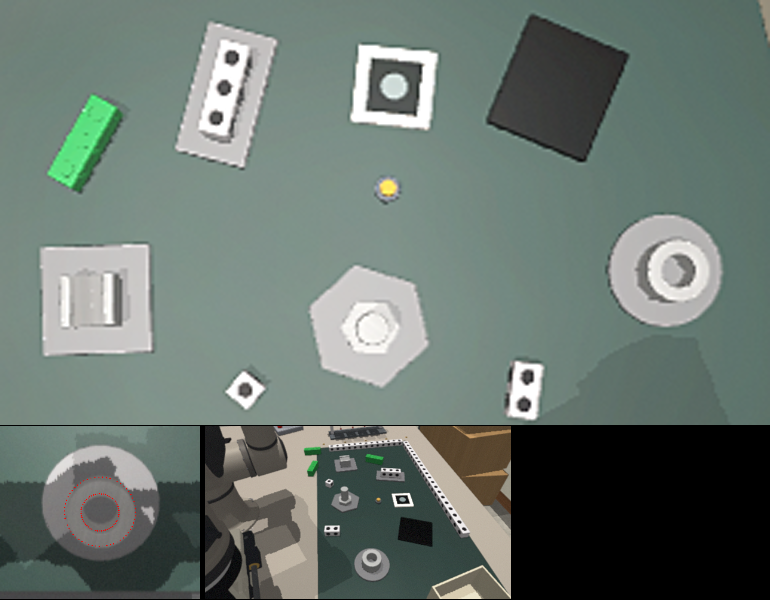

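The final view shows every gauge upright on its own plate. Offsets are about 2 mm or less, the glass is unmoved at (653,-10) mm, and the ring outline matches the red circles drawn about its plate's centre. Handing in.

```bash
python3 -c "
from cell import robot
print(robot.hand_in())"
```

```text
the job is handed in; nothing more can be done
None
```

All four gauges stand upright on their own plates, each within about 2 mm of centre by the cameras; the bar and V-block are lined up, the glass is unmoved, and I handed the job in at about 43 s (no verdict returned).

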